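Sweep the tidy's deck, then thread the long ruler out

TASK

With the board duster in hand, sweep the three loose nuts along the deck of the desk tidy into the low pocket at its end (do not push them with the fingers), then set the duster down flat on the desk, clear of the tidy, and let go of it. Then take the ruler by its rib through the opening in the tidy's cover, work it out on the slant (lip end first, as the opening is shorter than the ruler), and finish still holding it in the gripper, still and wholly in the air, every part of it at least 50 mm above the top of the tidy's cover. Do not disturb the mug, the stapler or the mouse.

Things in the scene. Friction and masses are not known exactly. Their poses are not given: they have to be found in the camera images.
- tidy: grey desk tidy fixed to the desk: a covered ruler box, and a low pocket at its +y end. 146 mm wide (x), y from -186 to +282 mm, walls 6 mm; origin on the desk under the middle of the ruler box, z up. Box inside: x -67 to +67, y -180 to +180, floor at z 6 mm; cover 6 mm thick, underside z 60, top z 66 mm
- opening (a point): middle of the one opening in the tidy's cover, at its top face (z 66 mm): open over the full inside width (134 mm), from tidy y -150 to +50 mm, so 200 mm long, shorter than the ruler. At its -y end a narrow lip of cover remains (y -186 to -150)
- deck (a point): middle of the deck's top face (z 66 mm), the closed part of the cover, tidy y +50 to +186 mm; along each side (x beyond 67 mm) a rim stands 12 mm above it, none at its +y edge, where it drops into the pocket. Axes as the tidy's
- pocket (a point): middle of the pocket's floor (z 6 mm): open on top, inside x -67 to +67, tidy y 186 to 276 mm, its outer walls 35 mm high. Axes as the tidy's
- ruler: loose aluminium ruler, 300 mm long (y), 40 wide, 4 thick, grip rib along its middle 16 wide, top at z 16 mm; 120 to 200 g; origin mid underside. Lies flat on the box floor along the tidy's y (within 0.02 rad), -y end about 20 mm under the lip, +y end about 80 mm under the deck; free to slide. The rib can be gripped through the opening
- ruler_a (a point): middle of the ruler's -y end (the end under the lip), 150 mm from its origin
- ruler_b (a point): middle of the ruler's +y end (the end under the deck), 150 mm from its origin
- duster: loose board duster: wooden block with felt sole, 110 mm (along its x) x 50 mm (y), 26 mm high, with a wooden grip rib on top 100 mm long (x), 26 mm wide (y), from z 26 to 52 mm; 80 to 170 g; origin in the middle of its sole, z up; it stands on the desk at the robot's right
- nut0: loose dark steel hexagon nut, 18 mm across, 8 mm thick, 12 g; origin in the middle of its underside; it lies flat on the tidy's deck, at least 100 mm from the tidy's origin along y
- nut1: loose dark steel hexagon nut, 18 mm across, 8 mm thick, 12 g; origin in the middle of its underside; it lies flat on the tidy's deck, at least 100 mm from the tidy's origin along y
- nut2: loose dark steel hexagon nut, 18 mm across, 8 mm thick, 12 g; origin in the middle of its underside; it lies flat on the tidy's deck, at least 100 mm from the tidy's origin along y
- mug: bystander: steel mug, 76 mm across, 100 mm tall; origin in the middle of its underside, z up; not to be disturbed
- stapler: bystander: grey and white stapler 125 mm long, 45 mm tall; origin in the middle of its underside, z up; not to be disturbed
- mouse: bystander: white mouse 100 x 60 x 32 mm; origin in the middle of its underside, z up; not to be disturbed

How it is judged:
On the way, in this order (a step that is already met when the one before it is completed fails the run):
1. all three nuts lie in the pocket, swept there with the duster held, the ruler still in the box (y of nut0 in the frame of tidy between 0.188 and 0.274 m and x of nut0 in the frame of tidy between -0.067 and 0.067 m and height (world z) of each of nut0, nut1, nut2 below 0.035 m and y of nut1 in the frame of tidy between 0.188 and 0.274 m and x of nut1 in the frame of tidy between -0.067 and 0.067 m and y of nut2 in the frame of tidy between 0.188 and 0.274 m and x of nut2 in the frame of tidy between -0.067 and 0.067 m and contact force between the fingers and duster above 0.5 N and height (world z) of each of ruler_a, ruler_b below 0.06 m), for 0.1 s.
2. the duster stands flat on the desk, let go (height (world z) of duster below 0.006 m and angle between duster's own z axis and vertical below 0.1 rad and linear speed of duster below 0.03 m/s and contact force between the fingers and duster below 0.1 N and contact force between duster and tidy below 0.1 N and height (world z) of ruler_a below 0.06 m), for 0.2 s.
3. the ruler is on the slant: its lip end out above the cover, its other end still below it (height (world z) of ruler_a above 0.075 m and height (world z) of ruler_b below 0.06 m), for 0.1 s.
At the end, for the whole second after the job is handed in: Ruler gripped in the fingers, both ends over 110 mm above the desk, not touching the tidy, slower than 30 mm/s and 0.2 rad/s; three nuts in the pocket; duster on its sole on the desk (0.1 rad, 6 mm), at rest, let go, not touching the tidy (y of nut0 in the frame of tidy between 0.188 and 0.274 m and x of nut0 in the frame of tidy between -0.067 and 0.067 m and height (world z) of each of nut0, nut1, nut2 below 0.035 m and y of nut1 in the frame of tidy between 0.188 and 0.274 m and x of nut1 in the frame of tidy between -0.067 and 0.067 m and y of nut2 in the frame of tidy between 0.188 and 0.274 m and x of nut2 in the frame of tidy between -0.067 and 0.067 m and height (world z) of duster below 0.006 m and angle between duster's own z axis and vertical below 0.1 rad and linear speed of each of duster, ruler below 0.03 m/s and contact force between the fingers and duster below 0.1 N and contact force between each of duster, ruler and tidy below 0.1 N and height (world z) of each of ruler_a, ruler_b above 0.11 m and contact force between the fingers and ruler above 1 N and angular speed of ruler below 0.2 rad/s); the arm keeps its last pose, push and grip.
It fails at once if the robot touches a nut (contact force between any of the fingers, the arm and nut0 above 0.5 N or contact force between any of the fingers, the arm and nut1 above 0.5 N or contact force between any of the fingers, the arm and nut2 above 0.5 N).
It fails at once if a bystander is moved by more than 30 mm or tipped (distance of any of mug, stapler, mouse from where it was at the start of the episode above 0.03 m or angle between any of mug, stapler, mouse's own z axis and vertical above 0.3 rad).
It also fails if it takes over 72 s, if anything falls off the work surface, if the arm or the gripper's body presses on something with over 40 N, if the wrist force passes 120 N, or if a joint passes its speed limit or range.

ROBOT

A 7-joint arm with a two-finger parallel gripper is mounted at the origin on the work surface. World frame = base frame: x ahead of the robot, y to its left, z up, the work surface at z = 0. Lengths are in m, angles in rad, forces in N, time in s.
With the tool pointing down it reaches from about 0.4 to 0.85 m from the base axis. Payload 10.4 kg.
Tool frame: the origin (TCP) lies midway between the tips of the shut fingers; the grasp point (between the pads) lies manip.grip_depth behind it (manip.grip_depth is the distance from the TCP to the grasp point, in m); z points along the fingers, y is the line along which they close (so a half turn about z gives the same grasp; the last joint's range is limited). The gripper opens to 85 mm and grips with 20 to 120 N. Pads are 22 mm wide; open, the fingers measure 114 mm over their backs; the gripper's body (76 mm by 85 mm) begins 54 mm behind the grasp point. The pads swing forward as they close: fully open they stand 13 mm farther back than shut.
Start: joints at [-1.32, 0.332, -0.065, 1.46, 0.022, 1.35, -0.088], TCP at [0.169, 0.602, 0.231] pointing down, gripper open.
Joint ranges: [-2.6, 2.6], [-0.5, 2.12], [-1.47, 1.34], [0.16, 2.42], [-1.27, 4.41], [0.06, 2.06], [-2.6, 2.6]. Speed limits (rad/s): [2.22, 2.22, 2.79, 2.79, 3.14, 3.14, 3.14].

INTERFACE

Orientations are given as a unit quaternion [x, y, z, w].
In Python, from rig import manip, imaging gives the robot as it stands.
- The arm moves only by the shell command python3 -m inch 'ROWS'. ROWS is JSON, a list of rows, each an object of numbers: "dx", "dy", "dz": the shift along the world's x, y, z in m; "rx", "ry", "rz": the turn, a rotation vector about the world's x, y, z in rad; "fingers": the opening in per cent of the stroke, from 0 (shut) to 100 (fully open). In form: [{"dx": .., "dy": .., "dz": .., "rx": .., "ry": .., "rz": .., "fingers": ..}, ...]. A call has 1 to 10 rows; each row shifts and turns the commanded pose from where the row before left it; what a row does not reach is not made up. A row lasts 1/10 s, in which the tool goes at most 50 mm and 8.59 degrees, less where a joint would pass 70% of its speed; a pose out of reach is approached as far as the arm can. A call is refused whole if a number of a shift passes 0.05 or a number of a turn 0.15, either way. A call with a gripper value outside its range is refused whole. The fingers move at their own pace and stop on an object; the grip force is fixed at half the most. Time passes only in rows, so rows that do not move let the fingers close. It gives the time, the measured TCP pose, the force, the opening and the grip force at its end, in the units of the state.
- manip.read_state(): the state, without advancing time (a new reading comes with each control period).
- imaging.snapshot(name): name is "scene" or "top"; returns a dict with "img" (480x640x3 uint8, red, green, blue), "range_z" (480x640 float32, m along the optical axis (not along the pixel's ray), 0 where there is no reading), "mtx" (3x3 intrinsics, pixels), "extrinsics" (4x4, takes a point from camera to world coordinates). Camera axes: x right, y up, looking along -z (the intrinsics and any distortion apply to the point x, -y, -z); pixel columns grow to the right and rows downward; lengths in m; the calibration is good to about 2 mm. A picture is of the moment at which its call begins.
- manip.hand_in(): hands the job in; it is judged then, once.
The state is a dict: "time": time; "joint_positions": joint angles; "joint_velocities": joint speeds; "effort": joint torques, N m; "ee_pos": TCP position; "tool_rot": TCP orientation; "contact_force": force on the tool from outside, world axes, zero at the start; "torque": the same for the moment, N m; "finger_gap": finger opening in m; "grip_force": force on a finger pad.
Only numpy, scipy, OpenCV 4.12 (cv2) and the standard library are available. Lean on these libraries where they do the work, as an engineer would, in place of code of your own. Each camera call takes 0.05 s, during which the arm holds its last target. There are 200 camera calls.

## Working session

There is one attempt and no reset: what is moved stays moved. The work goes in short steps, Python scripts to look and compute and a shell command to move; the robot and the scene stay as the last step left them, time stands still between calls to the robot, and variables do not carry over. Pictures are saved under pics/ and viewed, at most 10 in all, crops included, and the job is handed in when it is done.

```bash
mkdir -p pics; ls
cat > h.py <<'E'
import numpy as np, cv2
from rig import manip, imaging
def cloud(s):
    K=s["mtx"];d=s["range_z"];v,u=np.indices(d.shape)
    P=np.stack([(u-K[0,2])*d/K[0,0],-(v-K[1,2])*d/K[1,1],-d],-1)
    E=s["extrinsics"];return P@E[:3,:3].T+E[:3,3]
def save(n,img): cv2.imwrite(n,np.ascontiguousarray(img[...,::-1]))
E
python3 - <<'E'
from h import *
print(manip.read_state(),manip.grip_depth)
for n in("top","scene"):
    s=imaging.snapshot(n);np.savez("/tmp/%s.npz"%n,**s);save(f"pics/{n}0.png",s["img"])
    print(n,s["extrinsics"].round(3).tolist(),s["mtx"].tolist())
E
```

```text
pics
{'time': 0.0, 'joint_positions': array([-1.31962407,  0.33285807, -0.06469394,  1.46096351,  0.02159492,
        1.34990811, -0.08849526]), 'joint_velocities': array([-2.84449842e-04, -4.94687444e-05,  8.32156930e-04, -1.18310775e-03,
       -6.99047862e-05,  1.64120544e-03,  2.23281638e-03]), 'effort': array([ 1.05019476e-04, -6.25468183e+01,  4.90721629e-02, -3.91590357e+01,
        1.62220857e-02,  1.02074406e-02,  1.23847983e-05]), 'ee_pos': array([0.16888116, 0.6013475 , 0.23051394]), 'tool_rot': array([ 1.36449416e-01,  9.90646777e-01, -7.17874983e-04, -6.57830214e-05]), 'contact_force': array([-0.69450678,  0.60833864, -0.78496409]), 'torque': array([0.00908056, 0.01188164, 0.01159224]), 'grip_force': 0.0, 'finger_gap': 0.08541402858183522} 0.0187
top [[-0.012, 0.995, -0.098, 0.399], [-1.0, -0.012, -0.008, 0.025], [-0.01, 0.098, 0.995, 1.24], [0.0, 0.0, 0.0, 1.0]] [[537.4879833402614, 0.0, 324.39765897251885], [0.0, 537.4879833402614, 242.35754456985893], [0.0, 0.0, 1.0]]
scene [[-0.578, -0.455, 0.678, 1.613], [0.816, -0.306, 0.49, 0.805], [-0.015, 0.836, 0.548, 0.946], [0.0, 0.0, 0.0, 1.0]] [[594.1565234653503, 0.0, 322.010623034883], [0.0, 594.1565234653503, 226.07645994969755], [0.0, 0.0, 1.0]]
```

View pics/top0.png

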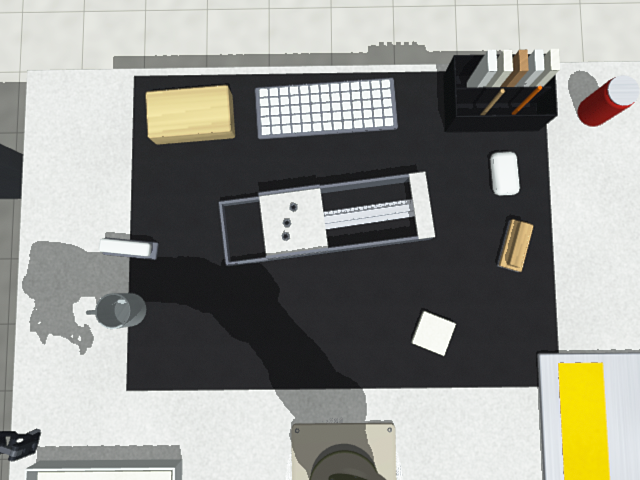

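View pics/scene0.png

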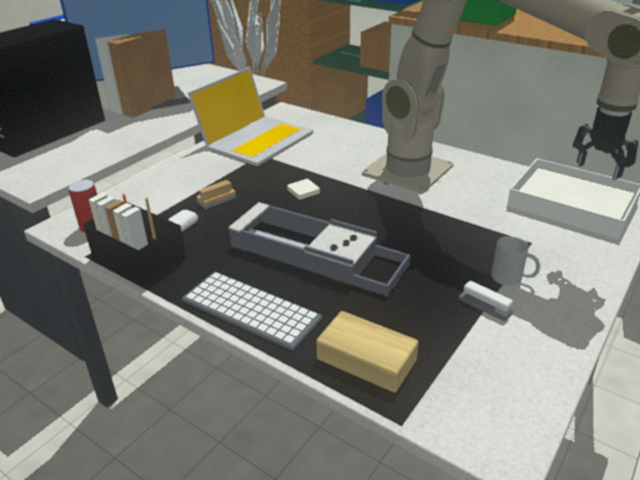

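Top view: the tidy's pocket is at the left (px 225–262) and its deck at 262–327, with nuts near (293,207), (287,223) and (285,236). The lip is at 410–434, duster at (515,243), mouse at (505,173), stapler at (128,247), mug at (120,310). Next I convert these to metric positions.

Run:
```python
from h import *
s=dict(np.load("/tmp/top.npz"));P=cloud(s);im=s["img"].astype(int)
def rect(m,name):
    p=P[m][:,:2]; r=cv2.minAreaRect((p*1000).astype(np.float32)); print(name,m.sum(),r,"medz",np.median(P[m][:,2]).round(4), "mean",p.mean(0).round(4))
def box(u0,v0,u1,v1):
    m=np.zeros(P.shape[:2],bool);m[v0:v1,u0:u1]=1;return m
br=im.min(-1)
rect(box(400,165,440,245)&(br>170)&(abs(P[...,2]-.066)<.006),"lip")
rect(box(250,175,335,260)&(br>170)&(abs(P[...,2]-.066)<.006),"deck")
rect(box(215,165,440,270)&(P[...,2]>.025)&(P[...,2]<.09),"tidy all")
dz=box(490,205,540,280)
rect(dz&(P[...,2]>.012)&(P[...,2]<.034),"duster low");rect(dz&(P[...,2]>.044)&(P[...,2]<.06),"duster rib");rect(dz&(P[...,2]>.012),"duster all")
m=(box(270,195,305,245)&(br<110)).astype(np.uint8)
n,l,st,c=cv2.connectedComponentsWithStats(m)
for i in range(1,n):
    if st[i,4]>10: q=P[l==i]; print("nut",st[i,4],c[i],np.median(q,0).round(4))
m=box(322,195,412,232)&(br>110)&(P[...,2]<.035)
rect(m,"ruler")
for n,b in dict(mouse=(480,140,530,205),stapler=(90,225,165,265),mug=(80,285,150,335)).items(): rect(box(*b)&(P[...,2]>.012),n)
```

```text
lip 1056 ((595.4404296875, -179.61817932128906), (146.88221740722656, 36.966732025146484), 6.720001697540283) medz 0.066 mean [ 0.5943 -0.1797]
deck 3310 ((564.2507934570312, 104.5950927734375), (129.33114624023438, 136.2720947265625), 6.914831161499023) medz 0.0661 mean [0.5643 0.1038]
tidy all 6790 ((569.5137939453125, 34.29759216308594), (147.22817993164062, 469.5238037109375), 6.900171756744385) medz 0.0658 mean [0.5695 0.042 ]
duster low 527 ((506.8342590332031, -398.4383544921875), (52.90963363647461, 110.97528839111328), 72.50765991210938) medz 0.0255 mean [ 0.5047 -0.3871]
duster rib 558 ((507.2681884765625, -397.5102844238281), (29.22391128540039, 100.2806625366211), 72.20210266113281) medz 0.0517 mean [ 0.507 -0.397]
duster all 1171 ((436.56304931640625, -220.85105895996094), (114.13958740234375, 484.8353576660156), 21.8444766998291) medz 0.042 mean [ 0.5044 -0.3864]
nut 36 [292.91666667 207.08333333] [0.5925 0.1034 0.0746]
nut 39 [286.33333333 222.48717949] [0.5578 0.1186 0.0745]
nut 37 [285.32432432 235.89189189] [0.5289 0.1207 0.0737]
ruler 1550 ((585.6214599609375, -63.70433807373047), (58.42961883544922, 206.4700469970703), 2.1841280460357666) medz 0.0127 mean [ 0.5846 -0.0638]
mouse 1109 ((532.073486328125, -211.6663055419922), (101.3910140991211, 533.84619140625), 39.999881744384766) medz 0.0302 mean [ 0.6672 -0.3708]
stapler 839 ((472.899169921875, 281.1688537597656), (530.2511596679688, 46.488433837890625), 78.96430206298828) medz 0.0435 mean [0.5093 0.4743]
mug 1235 ((367.8983459472656, 288.02978515625), (523.7523803710938, 74.45616912841797), 88.73461151123047) medz 0.0695 mean [0.3721 0.4821]
```

```bash
python3 -m inch '[{"dx":0.042,"dy":-0.025,"rz":-0.037},{"dx":0.042,"dy":-0.025},{"dx":0.042,"dy":-0.025},{"dx":0.042,"dy":-0.025},{"dx":0.042,"dy":-0.025},{"dx":0.042,"dy":-0.025},{"dx":0.042,"dy":-0.025},{"dx":0.044,"dy":-0.025}]'
python3 -m inch '[{"dy":-0.045},{"dy":-0.045},{"dy":-0.045},{"dy":-0.045},{"dy":-0.045},{"dy":-0.045},{"dy":-0.045},{"dy":-0.045},{"dy":-0.045},{}]'
```

```text
invalid input at $[0]: expected keys dx, dy, dz, rx, ry, rz, fingers
invalid input at $[0]: expected keys dx, dy, dz, rx, ry, rz, fingers
```

```bash
python3 -m inch '[{"dx":0.042,"dy":-0.025,"dz":0,"rx":0,"ry":0,"rz":-0.037,"fingers":100},{"dx":0.042,"dy":-0.025,"dz":0,"rx":0,"ry":0,"rz":0,"fingers":100},{"dx":0.042,"dy":-0.025,"dz":0,"rx":0,"ry":0,"rz":0,"fingers":100},{"dx":0.042,"dy":-0.025,"dz":0,"rx":0,"ry":0,"rz":0,"fingers":100},{"dx":0.042,"dy":-0.025,"dz":0,"rx":0,"ry":0,"rz":0,"fingers":100},{"dx":0.042,"dy":-0.025,"dz":0,"rx":0,"ry":0,"rz":0,"fingers":100},{"dx":0.042,"dy":-0.025,"dz":0,"rx":0,"ry":0,"rz":0,"fingers":100},{"dx":0.044,"dy":-0.025,"dz":0,"rx":0,"ry":0,"rz":0,"fingers":100}]'
python3 -m inch '[{"dx":0,"dy":-0.045,"dz":0,"rx":0,"ry":0,"rz":0,"fingers":100},{"dx":0,"dy":-0.045,"dz":0,"rx":0,"ry":0,"rz":0,"fingers":100},{"dx":0,"dy":-0.045,"dz":0,"rx":0,"ry":0,"rz":0,"fingers":100},{"dx":0,"dy":-0.045,"dz":0,"rx":0,"ry":0,"rz":0,"fingers":100},{"dx":0,"dy":-0.045,"dz":0,"rx":0,"ry":0,"rz":0,"fingers":100},{"dx":0,"dy":-0.045,"dz":0,"rx":0,"ry":0,"rz":0,"fingers":100},{"dx":0,"dy":-0.045,"dz":0,"rx":0,"ry":0,"rz":0,"fingers":100},{"dx":0,"dy":-0.045,"dz":0,"rx":0,"ry":0,"rz":0,"fingers":100},{"dx":0,"dy":-0.045,"dz":0,"rx":0,"ry":0,"rz":0,"fingers":100},{"dx":0,"dy":0,"dz":0,"rx":0,"ry":0,"rz":0,"fingers":100}]'
python3 -c "
from h import *
s=manip.read_state();print(s['joint_positions'])"
```

```text
time: 0.9
ee_pos: [0.5077, 0.4008, 0.2311]
tool_rot: [0.155, 0.988, -0.0, -0.0]
contact_force: [0.2, 1.0, 0.1]
finger_gap: 0.0854
grip_force: 0.0
time: 1.9
ee_pos: [0.506, -0.0098, 0.2315]
tool_rot: [0.159, 0.987, -0.001, 0.0]
contact_force: [-0.2, 0.5, -0.7]
finger_gap: 0.0854
grip_force: 0.0
[-0.44843307  0.05889925  0.39467875  1.78909358 -0.02198277  1.29805107
  1.20234063]
```

```bash
python3 -m inch '[{"dx":0,"dy":-0.045,"dz":0,"rx":0,"ry":0,"rz":0,"fingers":100},{"dx":0,"dy":-0.045,"dz":0,"rx":0,"ry":0,"rz":0,"fingers":100},{"dx":0,"dy":-0.045,"dz":0,"rx":0,"ry":0,"rz":0,"fingers":100},{"dx":0,"dy":-0.045,"dz":0,"rx":0,"ry":0,"rz":0,"fingers":100},{"dx":0,"dy":-0.045,"dz":0,"rx":0,"ry":0,"rz":0,"fingers":100},{"dx":0,"dy":-0.045,"dz":0,"rx":0,"ry":0,"rz":0,"fingers":100},{"dx":0,"dy":-0.045,"dz":0,"rx":0,"ry":0,"rz":0,"fingers":100},{"dx":0,"dy":-0.045,"dz":0,"rx":0,"ry":0,"rz":0,"fingers":100},{"dx":0,"dy":-0.028,"dz":-0.03,"rx":0,"ry":0,"rz":0,"fingers":100},{"dx":0,"dy":0,"dz":-0.05,"rx":0,"ry":0,"rz":0,"fingers":100}]'
python3 -m inch '[{"dx":0,"dy":0,"dz":-0.03,"rx":0,"ry":0,"rz":0,"fingers":100},{"dx":0,"dy":0,"dz":0,"rx":0,"ry":0,"rz":0,"fingers":100},{"dx":0,"dy":0,"dz":0,"rx":0,"ry":0,"rz":0,"fingers":100}]'
python3 - <<'E'
from h import *
print(manip.read_state()['joint_positions'])
s=imaging.snapshot("top");P=cloud(s)
save("pics/a.png",cv2.resize(s["img"][180:330,430:600],None,fx=3,fy=3))
E
```

```text
time: 2.9
ee_pos: [0.506, -0.3967, 0.1527]
tool_rot: [0.157, 0.988, -0.002, 0.002]
contact_force: [1.2, -0.6, 0.0]
finger_gap: 0.0853
grip_force: 0.0
time: 3.2
ee_pos: [0.5068, -0.3907, 0.122]
tool_rot: [0.155, 0.988, 0.0, -0.0]
contact_force: [0.5, -0.1, 0.8]
finger_gap: 0.0851
grip_force: 0.0
[ 0.12104932  0.49891193  0.6220065   1.57788543 -0.30820426  1.16495837
  2.06847831]
```

View pics/a.png

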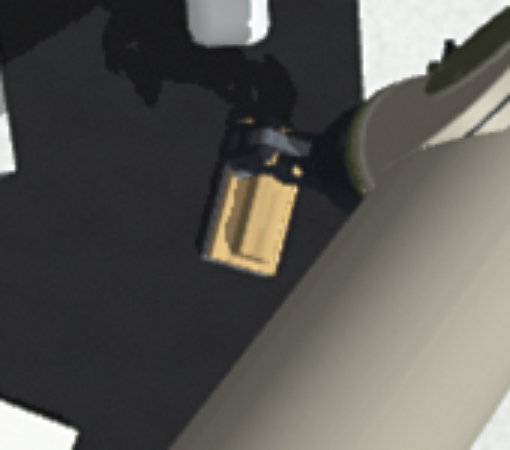

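The duster lies under the gripper, rib aligned with the fingers. I'll correct y by −6 mm, descend and grip.

```bash
python3 -m inch '[{"dx":0,"dy":-0.006,"dz":-0.03,"rx":0,"ry":0,"rz":0,"fingers":100},{"dx":0,"dy":0,"dz":-0.03,"rx":0,"ry":0,"rz":0,"fingers":100},{"dx":0,"dy":0,"dz":-0.02,"rx":0,"ry":0,"rz":0,"fingers":100},{"dx":0,"dy":0,"dz":-0.01,"rx":0,"ry":0,"rz":0,"fingers":100},{"dx":0,"dy":0,"dz":0,"rx":0,"ry":0,"rz":0,"fingers":100},{"dx":0,"dy":0,"dz":0,"rx":0,"ry":0,"rz":0,"fingers":100}]'
python3 -m inch '[{"dx":0,"dy":0,"dz":0,"rx":0,"ry":0,"rz":0,"fingers":0},{"dx":0,"dy":0,"dz":0,"rx":0,"ry":0,"rz":0,"fingers":0},{"dx":0,"dy":0,"dz":0,"rx":0,"ry":0,"rz":0,"fingers":0},{"dx":0,"dy":0,"dz":0,"rx":0,"ry":0,"rz":0,"fingers":0},{"dx":0,"dy":0,"dz":0,"rx":0,"ry":0,"rz":0,"fingers":0},{"dx":0,"dy":0,"dz":0,"rx":0,"ry":0,"rz":0,"fingers":0},{"dx":0,"dy":0,"dz":0,"rx":0,"ry":0,"rz":0,"fingers":0},{"dx":0,"dy":0,"dz":0,"rx":0,"ry":0,"rz":0,"fingers":0}]'
```

```text
time: 3.85
ee_pos: [0.5075, -0.3976, 0.0333]
tool_rot: [0.155, 0.988, -0.0, 0.001]
contact_force: [0.1, -0.2, -0.3]
finger_gap: 0.0856
grip_force: 0.0
time: 4.65
ee_pos: [0.5067, -0.3972, 0.0318]
tool_rot: [0.155, 0.988, -0.0, 0.0]
contact_force: [-0.9, -0.1, 6.0]
finger_gap: 0.0249
grip_force: 59.6
```

```bash
python3 -m inch '[{"dx":0,"dy":0,"dz":0.04,"rx":0,"ry":0,"rz":0,"fingers":0},{"dx":0,"dy":0,"dz":0.045,"rx":0,"ry":0,"rz":0,"fingers":0},{"dx":0,"dy":0,"dz":0.045,"rx":0,"ry":0,"rz":0,"fingers":0},{"dx":0,"dy":0,"dz":0.04,"rx":0,"ry":0,"rz":0,"fingers":0}]'
python3 -m inch '[{"dx":0.006,"dy":0.044,"dz":0,"rx":0,"ry":0,"rz":0.08,"fingers":0},{"dx":0.006,"dy":0.044,"dz":0,"rx":0,"ry":0,"rz":0.08,"fingers":0},{"dx":0.006,"dy":0.044,"dz":0,"rx":0,"ry":0,"rz":0.08,"fingers":0},{"dx":0.006,"dy":0.044,"dz":0,"rx":0,"ry":0,"rz":0.08,"fingers":0},{"dx":0.006,"dy":0.044,"dz":0,"rx":0,"ry":0,"rz":0.08,"fingers":0},{"dx":0.006,"dy":0.044,"dz":0,"rx":0,"ry":0,"rz":0.03,"fingers":0},{"dx":0.006,"dy":0.044,"dz":0,"rx":0,"ry":0,"rz":0,"fingers":0},{"dx":0.006,"dy":0.044,"dz":0,"rx":0,"ry":0,"rz":0,"fingers":0},{"dx":0.006,"dy":0.044,"dz":0,"rx":0,"ry":0,"rz":0,"fingers":0},{"dx":0.007,"dy":0.043,"dz":0,"rx":0,"ry":0,"rz":0,"fingers":0}]'
python3 -m inch '[{"dx":0,"dy":0,"dz":0,"rx":0,"ry":0,"rz":0,"fingers":0},{"dx":0,"dy":0,"dz":0,"rx":0,"ry":0,"rz":0,"fingers":0},{"dx":0,"dy":0,"dz":0,"rx":0,"ry":0,"rz":0,"fingers":0}]'
```

```text
time: 5.05
ee_pos: [0.5063, -0.397, 0.2033]
tool_rot: [0.155, 0.988, -0.0, 0.0]
contact_force: [0.4, -0.6, 0.2]
finger_gap: 0.0249
grip_force: 59.4
time: 6.05
ee_pos: [0.5671, 0.044, 0.2011]
tool_rot: [-0.06, 0.998, 0.0, -0.0]
contact_force: [0.4, -0.0, -1.5]
finger_gap: 0.0247
grip_force: 59.4
time: 6.35
ee_pos: [0.5673, 0.0407, 0.2011]
tool_rot: [-0.059, 0.998, -0.0, -0.0]
contact_force: [0.4, -0.1, -1.7]
finger_gap: 0.0248
grip_force: 59.5
```

```bash
python3 -m inch '[{"dx":0.001,"dy":0,"dz":-0.03,"rx":0,"ry":0,"rz":0,"fingers":0},{"dx":0,"dy":0,"dz":-0.03,"rx":0,"ry":0,"rz":0,"fingers":0},{"dx":0,"dy":0,"dz":-0.02,"rx":0,"ry":0,"rz":0,"fingers":0},{"dx":0,"dy":0,"dz":-0.01,"rx":0,"ry":0,"rz":0,"fingers":0},{"dx":0,"dy":0,"dz":-0.005,"rx":0,"ry":0,"rz":0,"fingers":0},{"dx":0,"dy":0,"dz":-0.004,"rx":0,"ry":0,"rz":0,"fingers":0},{"dx":0,"dy":0,"dz":0,"rx":0,"ry":0,"rz":0,"fingers":0},{"dx":0,"dy":0,"dz":0,"rx":0,"ry":0,"rz":0,"fingers":0}]'
python3 - <<'E'
from h import *
s=imaging.snapshot("scene")
save("pics/b.png",cv2.resize(s["img"][120:320,200:440],None,fx=3,fy=3))
E
```

```text
time: 7.15
ee_pos: [0.569, 0.042, 0.1031]
tool_rot: [-0.06, 0.998, 0.0, 0.001]
contact_force: [0.7, -0.5, -0.5]
finger_gap: 0.0245
grip_force: 59.5
```

View pics/b.png

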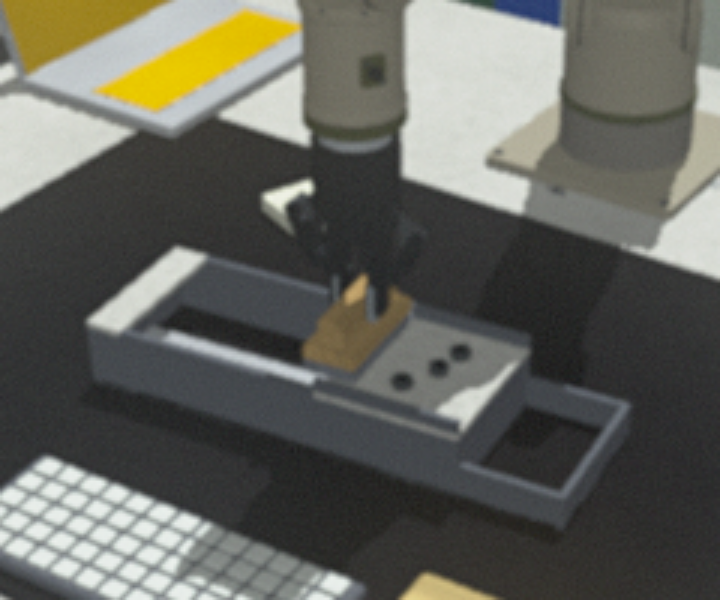

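```bash
python3 -m inch '[{"dx":0,"dy":0,"dz":-0.002,"rx":0,"ry":0,"rz":0,"fingers":0},{"dx":-0.001,"dy":0.01,"dz":0,"rx":0,"ry":0,"rz":0,"fingers":0},{"dx":-0.001,"dy":0.01,"dz":0,"rx":0,"ry":0,"rz":0,"fingers":0},{"dx":-0.0012,"dy":0.01,"dz":0,"rx":0,"ry":0,"rz":0,"fingers":0},{"dx":-0.0012,"dy":0.01,"dz":0,"rx":0,"ry":0,"rz":0,"fingers":0},{"dx":-0.0012,"dy":0.01,"dz":0,"rx":0,"ry":0,"rz":0,"fingers":0},{"dx":-0.0012,"dy":0.01,"dz":0,"rx":0,"ry":0,"rz":0,"fingers":0},{"dx":-0.0012,"dy":0.01,"dz":0,"rx":0,"ry":0,"rz":0,"fingers":0},{"dx":-0.0012,"dy":0.01,"dz":0,"rx":0,"ry":0,"rz":0,"fingers":0}]'
python3 -m inch '[{"dx":-0.0012,"dy":0.01,"dz":0,"rx":0,"ry":0,"rz":0,"fingers":0},{"dx":-0.0012,"dy":0.01,"dz":0,"rx":0,"ry":0,"rz":0,"fingers":0},{"dx":-0.0012,"dy":0.01,"dz":0,"rx":0,"ry":0,"rz":0,"fingers":0},{"dx":-0.0012,"dy":0.01,"dz":0,"rx":0,"ry":0,"rz":0,"fingers":0},{"dx":-0.0012,"dy":0.01,"dz":0,"rx":0,"ry":0,"rz":0,"fingers":0},{"dx":0,"dy":0,"dz":0,"rx":0,"ry":0,"rz":0,"fingers":0},{"dx":0,"dy":0,"dz":0,"rx":0,"ry":0,"rz":0,"fingers":0},{"dx":0,"dy":0,"dz":0,"rx":0,"ry":0,"rz":0,"fingers":0}]'
python3 - <<'E'
from h import *
s=imaging.snapshot("scene")
save("pics/c.png",cv2.resize(s["img"][200:320,280:440],None,fx=4,fy=4))
E
```

```text
time: 8.1
ee_pos: [0.5592, 0.1229, 0.1004]
tool_rot: [-0.06, 0.998, 0.0, 0.0]
contact_force: [1.1, -0.2, -1.0]
finger_gap: 0.0247
grip_force: 59.5
time: 8.9
ee_pos: [0.5534, 0.1713, 0.1003]
tool_rot: [-0.059, 0.998, -0.0, -0.0]
contact_force: [-0.6, 0.3, -1.6]
finger_gap: 0.0249
grip_force: 59.5
```

View pics/c.png

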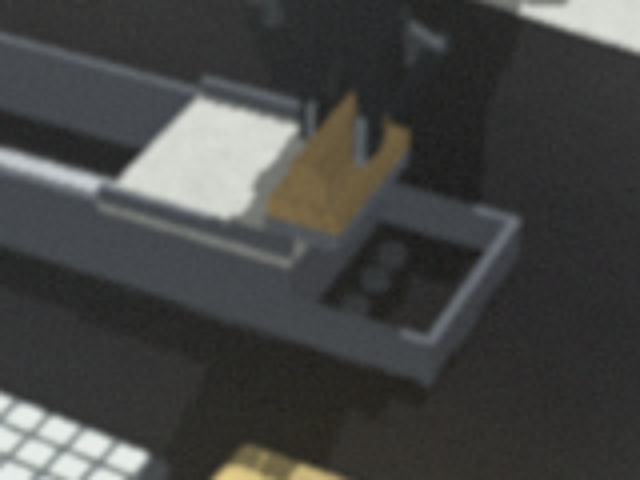

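All three nuts lie in the pocket (crop px (355,303), (377,278), (392,252)). Next I lift the duster and set it down near where it started.

```bash
python3 -m inch '[{"dx":0,"dy":0,"dz":0.04,"rx":0,"ry":0,"rz":0,"fingers":0},{"dx":0,"dy":0,"dz":0.04,"rx":0,"ry":0,"rz":0,"fingers":0},{"dx":-0.005,"dy":-0.045,"dz":0.02,"rx":0,"ry":0,"rz":0,"fingers":0},{"dx":-0.005,"dy":-0.045,"dz":0,"rx":0,"ry":0,"rz":0,"fingers":0},{"dx":-0.005,"dy":-0.045,"dz":0,"rx":0,"ry":0,"rz":0,"fingers":0},{"dx":-0.005,"dy":-0.045,"dz":0,"rx":0,"ry":0,"rz":0,"fingers":0},{"dx":-0.005,"dy":-0.045,"dz":0,"rx":0,"ry":0,"rz":0,"fingers":0},{"dx":-0.005,"dy":-0.045,"dz":0,"rx":0,"ry":0,"rz":0,"fingers":0},{"dx":-0.005,"dy":-0.045,"dz":0,"rx":0,"ry":0,"rz":0,"fingers":0},{"dx":-0.005,"dy":-0.045,"dz":0,"rx":0,"ry":0,"rz":0,"fingers":0}]'
python3 -m inch '[{"dx":-0.005,"dy":-0.045,"dz":0,"rx":0,"ry":0,"rz":0,"fingers":0},{"dx":-0.005,"dy":-0.045,"dz":0,"rx":0,"ry":0,"rz":0,"fingers":0},{"dx":-0.005,"dy":-0.045,"dz":0,"rx":0,"ry":0,"rz":0,"fingers":0},{"dx":-0.008,"dy":-0.045,"dz":0,"rx":0,"ry":0,"rz":0,"fingers":0},{"dx":0,"dy":0,"dz":-0.04,"rx":0,"ry":0,"rz":0,"fingers":0},{"dx":0,"dy":0,"dz":-0.04,"rx":0,"ry":0,"rz":0,"fingers":0},{"dx":0,"dy":0,"dz":-0.04,"rx":0,"ry":0,"rz":0,"fingers":0},{"dx":0,"dy":0,"dz":-0.02,"rx":0,"ry":0,"rz":0,"fingers":0},{"dx":0,"dy":0,"dz":-0.01,"rx":0,"ry":0,"rz":0,"fingers":0},{"dx":0,"dy":0,"dz":0,"rx":0,"ry":0,"rz":0,"fingers":0}]'
```

```text
time: 9.95
ee_pos: [0.5125, -0.1902, 0.2006]
tool_rot: [-0.059, 0.998, 0.0, 0.0]
contact_force: [0.8, -0.8, -0.9]
finger_gap: 0.0245
grip_force: 59.5
time: 10.95
ee_pos: [0.4896, -0.368, 0.0495]
tool_rot: [-0.059, 0.998, 0.0, -0.001]
contact_force: [-0.1, 0.2, -0.6]
finger_gap: 0.0247
grip_force: 59.5
```

```bash
python3 -m inch '[{"dx":0,"dy":0,"dz":-0.008,"rx":0,"ry":0,"rz":0,"fingers":0},{"dx":0,"dy":0,"dz":-0.006,"rx":0,"ry":0,"rz":0,"fingers":0},{"dx":0,"dy":0,"dz":-0.003,"rx":0,"ry":0,"rz":0,"fingers":0},{"dx":0,"dy":0,"dz":-0.001,"rx":0,"ry":0,"rz":0,"fingers":0},{"dx":0,"dy":0,"dz":0,"rx":0,"ry":0,"rz":0,"fingers":0},{"dx":0,"dy":0,"dz":0,"rx":0,"ry":0,"rz":0,"fingers":0}]'
```

```text
time: 11.55
ee_pos: [0.4904, -0.3681, 0.0326]
tool_rot: [-0.06, 0.998, -0.0, 0.0]
contact_force: [-0.3, -0.7, -1.7]
finger_gap: 0.0248
grip_force: 59.5
```

```bash
python3 -m inch '[{"dx":0,"dy":0,"dz":-0.001,"rx":0,"ry":0,"rz":0,"fingers":0},{"dx":0,"dy":0,"dz":0,"rx":0,"ry":0,"rz":0,"fingers":0},{"dx":0,"dy":0,"dz":0,"rx":0,"ry":0,"rz":0,"fingers":70},{"dx":0,"dy":0,"dz":0,"rx":0,"ry":0,"rz":0,"fingers":70},{"dx":0,"dy":0,"dz":0,"rx":0,"ry":0,"rz":0,"fingers":70},{"dx":0,"dy":0,"dz":0,"rx":0,"ry":0,"rz":0,"fingers":70},{"dx":0,"dy":0,"dz":0,"rx":0,"ry":0,"rz":0,"fingers":70},{"dx":0,"dy":0,"dz":0,"rx":0,"ry":0,"rz":0,"fingers":70}]'
python3 -m inch '[{"dx":0,"dy":0,"dz":0.03,"rx":0,"ry":0,"rz":0,"fingers":70},{"dx":0,"dy":0,"dz":0.04,"rx":0,"ry":0,"rz":0,"fingers":70},{"dx":0,"dy":0,"dz":0.05,"rx":0,"ry":0,"rz":0,"fingers":70},{"dx":0,"dy":0,"dz":0.04,"rx":0,"ry":0,"rz":0,"fingers":70}]'
python3 - <<'E'
from h import *
s=imaging.snapshot("top");np.savez("/tmp/top2.npz",**s);P=cloud(s);save("pics/d.png",cv2.resize(s["img"][160:310,210:560],None,fx=2.2,fy=2.2))
a=.119;O=np.array([.5754,-.013]);R=np.array([[np.cos(a),-np.sin(a)],[np.sin(a),np.cos(a)]])
T=(P[...,:2]-O)@R
for y in np.arange(-.14,.05,.02):
    b=(abs(T[...,1]-y)<.01)&(abs(T[...,0])<.06)
    for lo,hi in((.016,.028),(.008,.013)):
        m=b&(P[...,2]>lo)&(P[...,2]<hi);q=T[m][:,0]
        print(y.round(2),lo,m.sum(),np.percentile(q,[2,50,98]).round(4) if m.sum() else '',end=' | ')
    print()
E
```

```text
time: 12.35
ee_pos: [0.4902, -0.368, 0.0313]
tool_rot: [-0.06, 0.998, 0.0, -0.0]
contact_force: [-0.3, 1.1, -0.1]
finger_gap: 0.0597
grip_force: 0.0
time: 12.75
ee_pos: [0.4902, -0.3683, 0.194]
tool_rot: [-0.059, 0.998, -0.0, 0.001]
contact_force: [0.4, 0.1, 0.5]
finger_gap: 0.0595
grip_force: 0.0
-0.14 0.016 64 [-0.0037  0.004   0.0123] | -0.14 0.008 125 [-0.0472 -0.0046  0.0535] | 
-0.12 0.016 62 [-0.0038  0.0044  0.0121] | -0.12 0.008 122 [-0.0554 -0.0069  0.0544] | 
-0.1 0.016 64 [-0.004   0.0032  0.0116] | -0.1 0.008 110 [-0.0556 -0.0047  0.0574] | 
-0.08 0.016 64 [-0.0043  0.0033  0.0111] | -0.08 0.008 126 [-0.0564 -0.007   0.0567] | 
-0.06 0.016 61 [-0.0047  0.0037  0.0115] | -0.06 0.008 123 [-0.0587 -0.0085  0.0551] | 
-0.04 0.016 60 [-0.005   0.0028  0.0106] | -0.04 0.008 126 [-0.0578 -0.0085  0.0559] | 
-0.02 0.016 62 [-0.0059  0.0022  0.01  ] | -0.02 0.008 121 [-0.0547 -0.0055  0.0545] | 
0.0 0.016 61 [-0.005   0.0027  0.0107] | 0.0 0.008 108 [-0.0584 -0.0057  0.0541] | 
0.02 0.016 65 [-0.0109  0.0012  0.0098] | 0.02 0.008 133 [-0.0542 -0.0064  0.0563] | 
0.04 0.016 60 [-0.006   0.0016  0.0095] | 0.04 0.008 135 [-0.0571 -0.0077  0.0584] |
```

View pics/d.png

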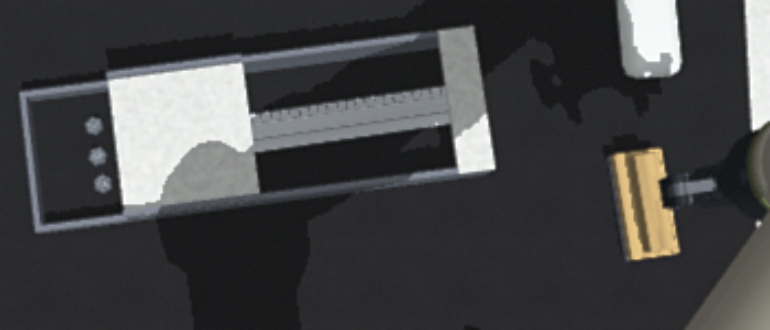

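Duster stands flat and released (crop px (645,205)), and the nuts are in the pocket. The ruler rib runs mid-box from (255,130) to (445,105). I'll turn the wrist and go above the rib.

```bash
python3 -m inch '[{"dx":0.01,"dy":0.028,"dz":0,"rx":0,"ry":0,"rz":-0.1415,"fingers":50},{"dx":0.01,"dy":0.029,"dz":0,"rx":0,"ry":0,"rz":-0.1415,"fingers":50},{"dx":0.01,"dy":0.029,"dz":0,"rx":0,"ry":0,"rz":-0.1415,"fingers":50},{"dx":0.01,"dy":0.029,"dz":0,"rx":0,"ry":0,"rz":-0.1415,"fingers":50},{"dx":0.01,"dy":0.029,"dz":0,"rx":0,"ry":0,"rz":-0.1415,"fingers":50},{"dx":0.01,"dy":0.029,"dz":0,"rx":0,"ry":0,"rz":-0.1415,"fingers":50},{"dx":0.01,"dy":0.029,"dz":0,"rx":0,"ry":0,"rz":-0.1415,"fingers":50},{"dx":0.01,"dy":0.028,"dz":0,"rx":0,"ry":0,"rz":-0.1415,"fingers":50},{"dx":0.01,"dy":0.028,"dz":0,"rx":0,"ry":0,"rz":-0.1415,"fingers":50},{"dx":0.007,"dy":0.028,"dz":0,"rx":0,"ry":0,"rz":-0.1415,"fingers":50}]'
python3 -m inch '[{"dx":0,"dy":0,"dz":0,"rx":0,"ry":0,"rz":-0.1415,"fingers":50},{"dx":0,"dy":0,"dz":0,"rx":0,"ry":0,"rz":0,"fingers":50},{"dx":0,"dy":0,"dz":-0.03,"rx":0,"ry":0,"rz":0,"fingers":50},{"dx":0,"dy":0,"dz":-0.04,"rx":0,"ry":0,"rz":0,"fingers":50},{"dx":0,"dy":0,"dz":-0.02,"rx":0,"ry":0,"rz":0,"fingers":50},{"dx":0,"dy":0,"dz":0,"rx":0,"ry":0,"rz":0,"fingers":50},{"dx":0,"dy":0,"dz":0,"rx":0,"ry":0,"rz":0,"fingers":50}]'
python3 -c "
from h import *
print(manip.read_state()['joint_positions'])"
```

```text
time: 13.8
ee_pos: [0.5876, -0.0807, 0.1911]
tool_rot: [0.606, 0.796, 0.0, 0.0]
contact_force: [1.0, -0.2, -0.5]
finger_gap: 0.0428
grip_force: 0.0
time: 14.5
ee_pos: [0.5873, -0.083, 0.1021]
tool_rot: [0.658, 0.753, -0.0, 0.0]
contact_force: [0.5, -0.6, 1.0]
finger_gap: 0.0428
grip_force: 0.0
[-0.5401896   0.45148953  0.7625032   1.732965   -0.34528895  1.09610167
  0.46714604]
```

```bash
python3 -m inch '[{"dx":0,"dy":0,"dz":-0.03,"rx":0,"ry":0,"rz":0,"fingers":50},{"dx":0,"dy":0,"dz":-0.03,"rx":0,"ry":0,"rz":0,"fingers":50},{"dx":0,"dy":0,"dz":-0.02,"rx":0,"ry":0,"rz":0,"fingers":50},{"dx":0,"dy":0,"dz":-0.007,"rx":0,"ry":0,"rz":0,"fingers":50},{"dx":0,"dy":0,"dz":-0.002,"rx":0,"ry":0,"rz":0,"fingers":50},{"dx":0,"dy":0,"dz":0,"rx":0,"ry":0,"rz":0,"fingers":50},{"dx":0,"dy":0,"dz":0,"rx":0,"ry":0,"rz":0,"fingers":50}]'
python3 -m inch '[{"dx":0,"dy":0,"dz":0,"rx":0,"ry":0,"rz":0,"fingers":0},{"dx":0,"dy":0,"dz":0,"rx":0,"ry":0,"rz":0,"fingers":0},{"dx":0,"dy":0,"dz":0,"rx":0,"ry":0,"rz":0,"fingers":0},{"dx":0,"dy":0,"dz":0,"rx":0,"ry":0,"rz":0,"fingers":0},{"dx":0,"dy":0,"dz":0,"rx":0,"ry":0,"rz":0,"fingers":0},{"dx":0,"dy":0,"dz":0,"rx":0,"ry":0,"rz":0,"fingers":0}]'
```

```text
time: 15.2
ee_pos: [0.5883, -0.0821, 0.0138]
tool_rot: [0.658, 0.753, 0.001, 0.001]
contact_force: [0.8, -0.8, 0.4]
finger_gap: 0.0426
grip_force: 0.0
time: 15.8
ee_pos: [0.5879, -0.082, 0.0133]
tool_rot: [0.658, 0.753, 0.001, 0.0]
contact_force: [-1.4, 0.7, 6.6]
finger_gap: 0.0139
grip_force: 59.3
```

```bash
python3 -m inch '[{"dx":0,"dy":0,"dz":0.003,"rx":0,"ry":0,"rz":0,"fingers":0},{"dx":-0.0013,"dy":0.01,"dz":0,"rx":0,"ry":0,"rz":0,"fingers":0},{"dx":-0.0013,"dy":0.01,"dz":0,"rx":0,"ry":0,"rz":0,"fingers":0},{"dx":-0.0013,"dy":0.01,"dz":0,"rx":0,"ry":0,"rz":0,"fingers":0},{"dx":-0.0013,"dy":0.01,"dz":0,"rx":0,"ry":0,"rz":0,"fingers":0},{"dx":0,"dy":0,"dz":0,"rx":0,"ry":0,"rz":0,"fingers":0},{"dx":0,"dy":0,"dz":0,"rx":0,"ry":0,"rz":0,"fingers":0}]'
python3 -m inch '[{"dx":0,"dy":0,"dz":0.0087,"rx":-0.0436,"ry":-0.0058,"rz":0,"fingers":0},{"dx":0,"dy":0,"dz":0.0087,"rx":-0.0436,"ry":-0.0058,"rz":0,"fingers":0},{"dx":0,"dy":0,"dz":0.0087,"rx":-0.0436,"ry":-0.0058,"rz":0,"fingers":0},{"dx":0,"dy":0,"dz":0,"rx":0,"ry":0,"rz":0,"fingers":0}]'
python3 - <<'E'
from h import *
s=imaging.snapshot("scene")
save("pics/e.png",cv2.resize(s["img"][150:310,200:440],None,fx=3,fy=3))
E
```

```text
time: 16.5
ee_pos: [0.582, -0.0416, 0.0153]
tool_rot: [0.658, 0.753, 0.0, 0.0]
contact_force: [-0.5, -0.3, -0.8]
finger_gap: 0.0142
grip_force: 58.6
time: 16.9
ee_pos: [0.5827, -0.0408, 0.0421]
tool_rot: [0.656, 0.752, -0.043, 0.05]
contact_force: [-0.6, 0.8, -1.4]
finger_gap: 0.0142
grip_force: 58.7
```

View pics/e.png

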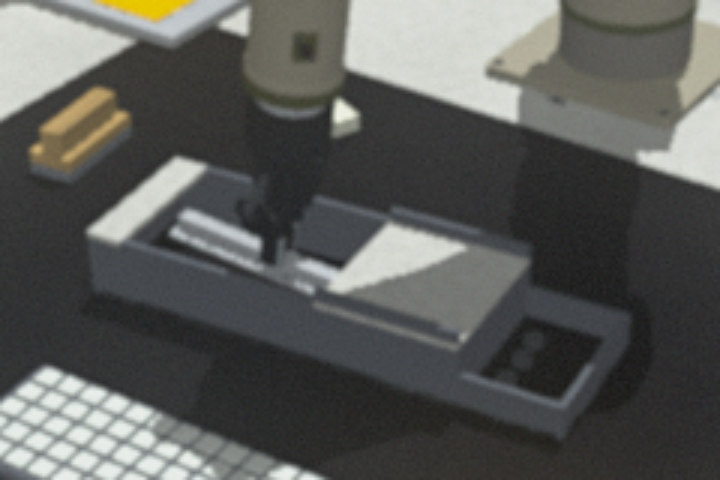

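The ruler's lip end is free and rising (crop px (180,225), clear of the lip). I'll continue the tilt and pull it out along the slant.

```bash
python3 -m inch '[{"dx":0,"dy":0,"dz":0.0087,"rx":-0.0436,"ry":-0.0058,"rz":0,"fingers":0},{"dx":0,"dy":0,"dz":0.0087,"rx":-0.0436,"ry":-0.0058,"rz":0,"fingers":0},{"dx":0,"dy":0,"dz":0,"rx":0,"ry":0,"rz":0,"fingers":0},{"dx":0,"dy":0,"dz":0,"rx":0,"ry":0,"rz":0,"fingers":0}]'
python3 -m inch '[{"dx":0.0019,"dy":-0.0145,"dz":0.0033,"rx":0,"ry":0,"rz":0,"fingers":0},{"dx":0.0019,"dy":-0.0145,"dz":0.0033,"rx":0,"ry":0,"rz":0,"fingers":0},{"dx":0.0019,"dy":-0.0145,"dz":0.0033,"rx":0,"ry":0,"rz":0,"fingers":0},{"dx":0.0019,"dy":-0.0145,"dz":0.0033,"rx":0,"ry":0,"rz":0,"fingers":0},{"dx":0.0019,"dy":-0.0145,"dz":0.0033,"rx":0,"ry":0,"rz":0,"fingers":0},{"dx":0,"dy":0,"dz":0,"rx":0,"ry":0,"rz":0,"fingers":0}]'
python3 - <<'E'
from h import *
s=imaging.snapshot("scene")
save("pics/f.png",cv2.resize(s["img"][150:310,200:440],None,fx=3,fy=3))
E
```

```text
time: 17.35
ee_pos: [0.5818, -0.0424, 0.0584]
tool_rot: [0.655, 0.748, -0.072, 0.082]
contact_force: [0.3, -0.2, -1.7]
finger_gap: 0.0139
grip_force: 58.7
time: 17.95
ee_pos: [0.5915, -0.118, 0.0762]
tool_rot: [0.656, 0.747, -0.072, 0.083]
contact_force: [0.5, 0.4, -1.6]
finger_gap: 0.0141
grip_force: 58.7
```

View pics/f.png

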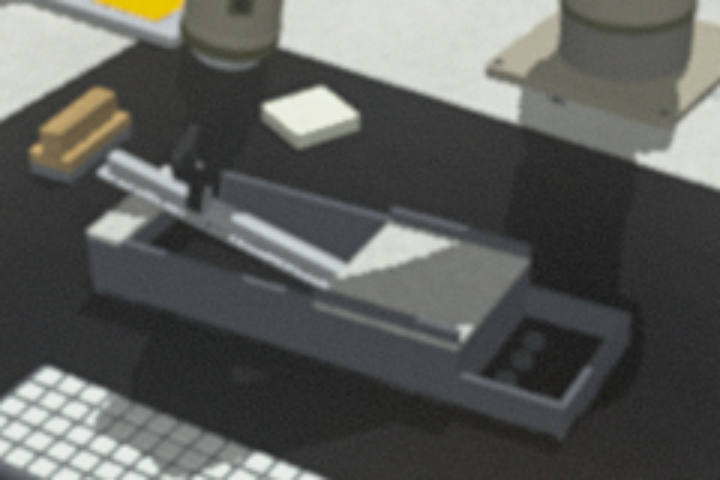

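The ruler is on the slant over the lip with forces low. I'll finish the slide, then lift.

```bash
python3 -m inch '[{"dx":0.0019,"dy":-0.0145,"dz":0.0033,"rx":0,"ry":0,"rz":0,"fingers":0},{"dx":0.0019,"dy":-0.0145,"dz":0.0033,"rx":0,"ry":0,"rz":0,"fingers":0},{"dx":0.0019,"dy":-0.0145,"dz":0.0033,"rx":0,"ry":0,"rz":0,"fingers":0},{"dx":0.0019,"dy":-0.0145,"dz":0.0033,"rx":0,"ry":0,"rz":0,"fingers":0},{"dx":0.0019,"dy":-0.0145,"dz":0.0033,"rx":0,"ry":0,"rz":0,"fingers":0},{"dx":0.0019,"dy":-0.0145,"dz":0.0033,"rx":0,"ry":0,"rz":0,"fingers":0},{"dx":0,"dy":0,"dz":0,"rx":0,"ry":0,"rz":0,"fingers":0},{"dx":0,"dy":0,"dz":0,"rx":0,"ry":0,"rz":0,"fingers":0}]'
python3 -m inch '[{"dx":0,"dy":0,"dz":0.01,"rx":0,"ry":0,"rz":0,"fingers":0},{"dx":0,"dy":0,"dz":0.015,"rx":0,"ry":0,"rz":0,"fingers":0},{"dx":0,"dy":0,"dz":0.02,"rx":0,"ry":0,"rz":0,"fingers":0},{"dx":0,"dy":0,"dz":0.02,"rx":0,"ry":0,"rz":0,"fingers":0},{"dx":0,"dy":0,"dz":0.02,"rx":0,"ry":0,"rz":0,"fingers":0},{"dx":0,"dy":0,"dz":0.02,"rx":0,"ry":0,"rz":0,"fingers":0},{"dx":0,"dy":0,"dz":0.02,"rx":0,"ry":0,"rz":0,"fingers":0},{"dx":0,"dy":0,"dz":0.01,"rx":0,"ry":0,"rz":0,"fingers":0},{"dx":0,"dy":0,"dz":0.005,"rx":0,"ry":0,"rz":0,"fingers":0},{"dx":0,"dy":0,"dz":0,"rx":0,"ry":0,"rz":0,"fingers":0}]'
python3 -m inch '[{"dx":0,"dy":0,"dz":0,"rx":0,"ry":0,"rz":0,"fingers":0},{"dx":0,"dy":0,"dz":0,"rx":0,"ry":0,"rz":0,"fingers":0},{"dx":0,"dy":0,"dz":0,"rx":0,"ry":0,"rz":0,"fingers":0},{"dx":0,"dy":0,"dz":0,"rx":0,"ry":0,"rz":0,"fingers":0},{"dx":0,"dy":0,"dz":0,"rx":0,"ry":0,"rz":0,"fingers":0}]'
python3 - <<'E'
from h import *
s=imaging.snapshot("scene");P=cloud(s)
m=(P[...,2]>.12)&(P[...,0]>.5)&(P[...,0]<.65)&(P[...,1]>-.16)&(P[...,1]<.1)
q=P[m];print(len(q),q[q[:,1]>q[:,1].max()-.012].round(3)[:8])
save("pics/g.png",cv2.resize(s["img"][100:310,180:460],None,fx=2.5,fy=2.5))
E
```

```text
time: 18.8
ee_pos: [0.6029, -0.2016, 0.095]
tool_rot: [0.655, 0.748, -0.072, 0.082]
contact_force: [-0.1, 0.0, -1.7]
finger_gap: 0.0142
grip_force: 58.7
time: 19.8
ee_pos: [0.6031, -0.2012, 0.2356]
tool_rot: [0.654, 0.748, -0.072, 0.083]
contact_force: [0.5, -1.6, -2.3]
finger_gap: 0.0142
grip_force: 58.7
time: 20.3
ee_pos: [0.6028, -0.2015, 0.2349]
tool_rot: [0.654, 0.748, -0.072, 0.082]
contact_force: [0.4, -0.4, -1.3]
finger_gap: 0.0142
grip_force: 58.7
6249 [[ 0.576 -0.017  0.202]
 [ 0.571 -0.018  0.2  ]
 [ 0.568 -0.017  0.199]
 [ 0.576 -0.017  0.199]
 [ 0.575 -0.015  0.199]
 [ 0.572 -0.014  0.198]
 [ 0.571 -0.011  0.199]
 [ 0.582 -0.015  0.2  ]]
```

View pics/g.png

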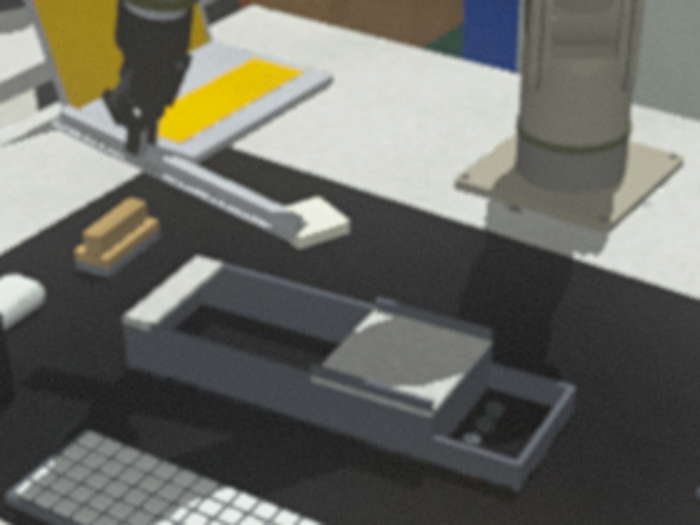

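The ruler is held in the air with its low end at about z 0.19 m (crop px (290,225)). The nuts are in the pocket and the duster is flat on the desk, so I'm handing in.

```bash
python3 -c "
from rig import manip
print(manip.hand_in())"
```

```text
the job is handed in; nothing more can be done
None
```

I handed the job in at about 20 s: the nuts were in the pocket, the duster flat and released on the desk, and the ruler held still with its low end near 190 mm; the judge's verdict was not shown.

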